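# Prop the drying cabinet's door on the middle hole of its stay

### The arm

A 6-joint arm with a two-finger parallel gripper is mounted at the origin on the work surface. World frame = base frame: x ahead of the robot, y to its left, z up, the work surface at z = 0. Lengths are in m, angles in degrees, forces in N, time in s.
With the tool pointing down it reaches from about 0.3 to 0.95 m from the base axis. Payload 3.1 kg.
Tool frame: the origin (TCP) lies at the very end of the fingers, on their centre line; the grasp point (between the pads) lies 19 mm behind it (manip.pinch_z is the distance from the TCP to the grasp point, in m); y points along the fingers, x is the direction in which the jaws open and shut, and the axes are right-handed (so a half turn about y gives the same grasp; the last joint's range is limited). The gripper opens to 85 mm and grips with 20 to 120 N. Pads are 22 mm wide; open, the fingers measure 114 mm over their backs; the gripper's body (76 mm by 85 mm) begins 54 mm behind the grasp point. The pads swing forward as they close: fully open they stand 13 mm farther back than shut.
Start: joints at [70.72, 17.653, 93.61, -0, 68.738, -3.994], TCP at [0.165, 0.603, 0.231] pointing down, gripper open.
Joint ranges: [-175.34, 175.34], [-45.06, 112.39], [2.9, 150.54], [-68.45, 248.45], [3.09, 151.38], [-168.51, 168.51]. Speed limits (degrees/s): [159.86, 159.86, 180, 180, 180, 180].

### API

Orientations are given as a 3x3 rotation matrix whose columns are the frame's x, y, z axes.
In Python, from plant import manip gives the robot as it stands.
- The arm moves only by the shell command python3 -m handwheel 'ROWS' [OPENING]. ROWS is JSON, a list of rows, each an object of numbers: "tx", "ty", "tz": the shift along the tool's x, y, z in cm; "wx", "wy", "wz": the turn, a rotation vector about the tool's x, y, z in degrees. A call has exactly 10 rows; each row is the pose to reach, as a shift and turn from the pose commanded when the call began, along the tool's axes at that moment; what a row does not reach only later rows make up. A row lasts 1/8 s, in which the tool goes at most 62.5 mm and 10.7 degrees, less where a joint would pass 70% of its speed; a pose out of reach is approached as far as the arm can. A call with a gripper value outside its range is refused whole. OPENING is the closure, from 0 (fully open) to 1 (shut), set as the call begins (- or left out, the last holds). The fingers move at their own pace and stop on an object; the grip force is fixed at half the most. Time passes only in rows, so rows that repeat a pose let the fingers close, or fill a call up. It gives the time, the measured TCP pose, the force and the opening at its end, in the units of the state.
- manip.get_obs(): the state, without advancing time (a new reading comes with each control period).
- manip.camera(name): name is "scene" or "top" or "wrist"; returns a dict with "frame" (480x640x3 uint8, blue, green, red), "depth" (480x640 float32, m along the optical axis (not along the pixel's ray), 0 where there is no reading), "camera_matrix" (3x3 intrinsics, pixels), "R" (3x3) and "t" (3): a world point X has camera coordinates R X + t. Camera axes: x right, y down, z forward; pixel columns grow to the right and rows downward; lengths in m; the calibration is good to about 2 mm. The wrist camera is an equidistant fisheye: a pixel r from the principal point sees the ray r / f radians off the axis. A picture is of the moment at which its call begins.
- manip.sign_off(): hands the job in, once; it reports no verdict.
The state is a dict: "time_s": time; "q": joint angles; "qvel": joint speeds; "effort": joint torques, N m; "ee_pos": TCP position; "tcp_rot": TCP orientation; "wrist_force": force on the tool from outside, world axes, zero at the start; "ft_torque": the same for the moment, N m; "opening": finger opening in m.
Only numpy, scipy, OpenCV 4.12 (cv2) and the standard library are available. Lean on these libraries where they do the work, as an engineer would, in place of code of your own. Each camera call takes 0.05 s, during which the arm holds its last target.

### The job

The freshly sprayed test panels need airing: push the drying cabinet's sprung door open with its stay arm and drop the middle hole of the stay (the third of the five) over the peg on the cabinet's roof, fully down on the peg's shoulder, so that the stay holds the door open when you let go. Feel for the peg and do not force the stay against it or down on it; leave the other things on the cabinet and the bench where they are.

Things in the scene. Friction and masses are not known exactly. Their poses are not given: they have to be found in the camera images.
- cabinet: bench-top drying cabinet, cream steel, 400 wide (y), 300 deep (x), flat roof 210 above its origin, fixed to the bench. Origin: bench level, middle of the case's front edge; x points to its back (case from x 0 to 300), y to the left seen from the front (the side the robot stands on), z up. The glazed door hangs before the front. An exhaust spigot 80 dia, 49 high is on the roof at x 238, y -115.
- door (a joint): door angle, rad: 0 shut, grows as the free edge swings out to -x of the cabinet. 385 wide, 18 thick, upright hinge line at cabinet x -10, y +190, free edge at y -191 when shut, top at z 204. Hinge springs shut it with 0.3 N m whenever it is let go. The stay's pivot is on its top, 300 from the hinge line. Middle hole on the peg: 0.30 to 0.41 rad (next holes: under 0.28, over 0.45).
- stay: flat steel bar 22 wide, 5 thick, five 10.5 dia holes on its centre line at 131, 157, 183, 209, 235 from the pivot, end at 282. Origin: on the pivot axis at the bar's underside, 226 above the bench; x along the bar to the knob, z up. Swings freely sideways and lifts freely; let go, it falls to a stop 0.012 rad below level. It never touches door or roof, only the peg. 0.11 to 0.18 kg.
- stay_hole (a point): centre of the stay's middle hole (183 from the pivot) at the bar's underside. At the start the stay lies roughly along the shut door's top, pointing to the hinge, in front of the peg. The bar must first be swung to an angle with the door; then pushing the knob along the bar towards the pivot opens the door.
- stay_knob (a point): centre of the black ball knob (26 dia, on an 11 thick neck) on the stay: 270 along the bar from the pivot, 31 above the bar's underside; can be held from above.
- peg_foot: slotted steel foot 34 x 76 x 4 on the roof, origin under its centre at cabinet x 40, y 5, z 210, slot along the cabinet's y. The upright peg is clamped up to 14 either side of the centre along the slot, elsewhere each time, NOT reported: look or feel for it. Peg 8 dia, flat tip slightly chamfered, 14 tall above a 16 dia shoulder whose top is 16 above the roof, just under the level stay.
- tape_roll: roll of masking tape, 92 dia, 24 high, lying on the roof near its back left; origin under its centre. Leave alone.
- hardener_jar: small amber jar, 48 dia, 55 high, standing on the roof on its right; origin under its centre. Leave alone.
- tin_a: one-litre paint tin with a yellow band, 109 dia, 125 high, on the bench left of the cabinet; origin under its centre. Leave alone.
- tin_b: a second tin like it, beside it. Leave alone.
- tape_measure: yellow tape measure 72 x 66 x 36, on the bench at the front left. Leave alone.
- stir_stick: flat wooden stirring stick 250 x 22 x 4, on the bench at the right. Leave alone.
- screwdriver: screwdriver lying on the bench at the right, by the scale. Leave alone.
- sanding_block: rubber sanding block 115 x 62 x 36, on the bench in front, right of the robot. Leave alone.

How it is judged:
By the outcome, as a careful person would: the job done as asked, in the order asked, and still so for the second after the job is handed in, with the robot touching nothing.
It also fails if it takes over 53 s, if anything falls off the work surface, if the arm or the gripper's body presses on something with over 40 N, if the wrist force passes 120 N, or if a joint passes its speed limit or range.

## Working session

There is one attempt and no reset: what is moved stays moved. The work goes in short steps, Python scripts to look and compute and a shell command to move; the robot and the scene stay as the last step left them, time stands still between calls to the robot, and variables do not carry over. Pictures are saved under pics/ and viewed, and the job is handed in when it is done.

```bash
ls; mkdir -p pics
cat > h.py <<'E'
import numpy as np, cv2
from plant import manip
def shot(n,f):
    c=manip.camera(n); cv2.imwrite('pics/'+f+'.png',c['frame']); np.savez('pics/'+f+'.npz',**c); return c
def load(f): return np.load('pics/'+f+'.npz')
def ray(c,u,v,fish=False):
    K=c['camera_matrix'];x=(u-K[0,2])/K[0,0];y=(v-K[1,2])/K[1,1]
    if fish:
        r=np.hypot(x,y); d=np.array([x/r*np.sin(r),y/r*np.sin(r),np.cos(r)]) if r>0 else np.array([0,0,1.])
    else: d=np.array([x,y,1.])
    R=c['R'];return -R.T@c['t'], R.T@d
def onz(c,u,v,z,fish=False):
    o,d=ray(c,u,v,fish); return o+d*(z-o[2])/d[2]
def pts(c):
    K=c['camera_matrix'];D=c['depth'];v,u=np.mgrid[:480,:640]
    P=np.stack([(u-K[0,2])/K[0,0]*D,(v-K[1,2])/K[1,1]*D,D],-1)
    return (P-c['t'])@c['R']
E
python3 - <<'E'
from h import *
for n in ['scene','top','wrist']:
    c=shot(n,n+'0'); print(n,c['camera_matrix'].round(1).tolist(),(-c['R'].T@c['t']).round(3),c['R'].round(2).tolist())
print(manip.get_obs())
E
```

```text
pics
scene [[598.1, 0.0, 320.6], [0.0, 598.1, 237.2], [0.0, 0.0, 1.0]] [ 1.217 -0.137  1.543] [[0.2, 0.98, -0.0], [0.87, -0.18, -0.46], [-0.45, 0.09, -0.89]]
top [[593.1, 0.0, 324.4], [0.0, 593.1, 247.4], [0.0, 0.0, 1.0]] [ 0.192 -0.02   1.906] [[0.01, -1.0, -0.01], [-0.98, -0.01, -0.18], [0.18, 0.01, -0.98]]
wrist [[371.6, 0.0, 318.4], [0.0, 371.6, 242.2], [0.0, 0.0, 1.0]] [0.099 0.62  0.373] [[0.26, 0.96, -0.0], [0.93, -0.25, 0.27], [0.26, -0.07, -0.96]]
{'time_s': 0.15, 'q': array([ 7.07186551e+01,  1.76946891e+01,  9.36717491e+01, -6.16220880e-04,
        6.87377550e+01, -3.99311287e+00]), 'qvel': array([ 9.81360439e-02, -2.29359556e-01, -1.30604029e-01, -6.37795092e-02,
        9.09605843e-05, -5.65184917e-02]), 'effort': array([ 3.28056149e-05, -4.15805161e+01, -2.77147382e+01, -1.85969998e-04,
        6.06545727e-03,  2.14685656e-05]), 'ee_pos': array([0.16460994, 0.60226918, 0.23030149]), 'tcp_rot': array([[ 2.63670628e-01, -5.91025508e-04, -9.64612591e-01],
       [ 9.64611065e-01, -1.71982078e-03,  2.63671264e-01],
       [-1.81479722e-03, -9.99998346e-01,  1.16643521e-04]]), 'wrist_force': array([-1.25341233, -0.44524288,  0.69659023]), 'ft_torque': array([-0.00969722,  0.03092736,  0.02307467]), 'opening': 0.08558861369841995}
```

View pics/scene0.png

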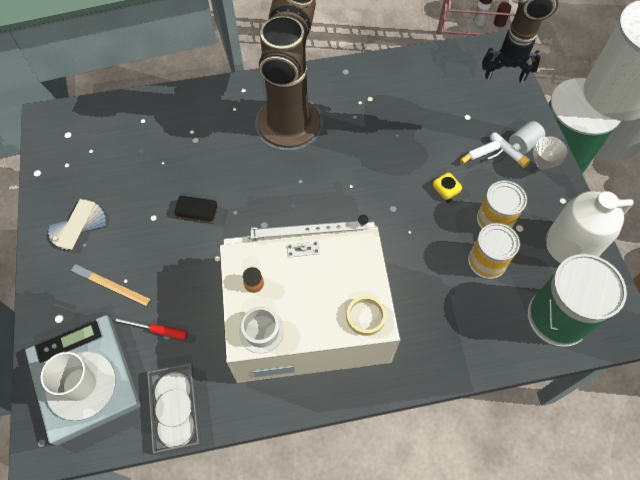

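View pics/top0.png

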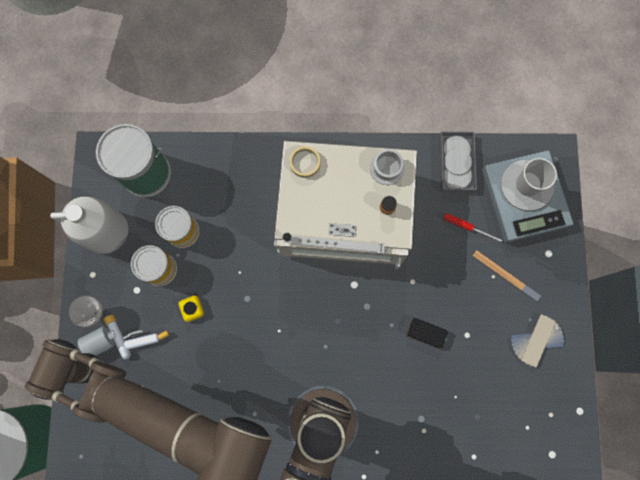

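View pics/wrist0.png

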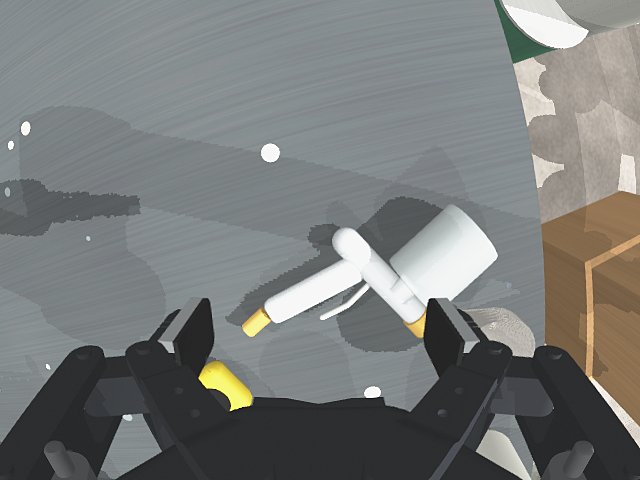

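The scene view shows the knob at about (363,219) and the foot at (303,249). The top view shows the knob at (287,237) and the foot at (342,229). I'll zoom in on both.

Run:
```python
from h import *
a=load('scene0')['frame'][205:285,210:400]; b=load('top0')['frame'][215:270,265:425]
cv2.imwrite('pics/z1.png',cv2.resize(a,None,fx=4,fy=4,interpolation=2)); cv2.imwrite('pics/z2.png',cv2.resize(b,None,fx=5,fy=5,interpolation=2))
```

```text
(no output)
```

View pics/z1.png

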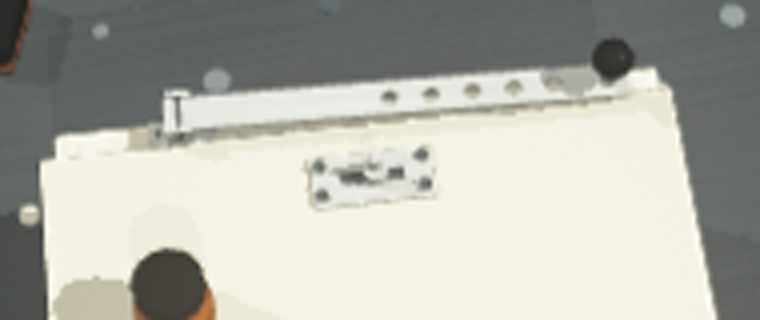

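View pics/z2.png

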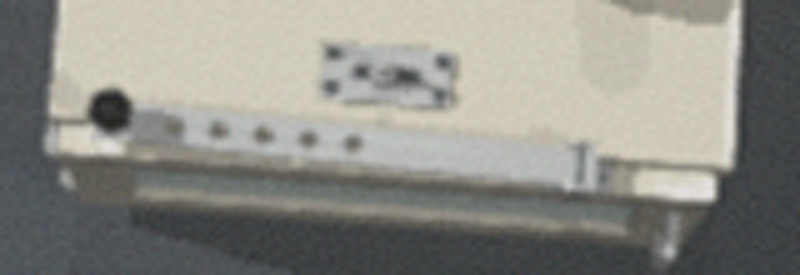

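Run:
```python
from h import *
for n in ['scene0','top0']:
    c=load(n);P=pts(c)
    u=[(303,249)] if n[0]=='s' else [(342,229)]
    m=(abs(P[...,2]-.21)<.007)&(P[...,0]>.2)&(P[...,0]<1.1)&(abs(P[...,1])<.4)
    m=cv2.morphologyEx(m.astype('uint8'),cv2.MORPH_OPEN,np.ones((3,3)))
    k,l,s,_=cv2.connectedComponentsWithStats(m); i=1+s[1:,4].argmax(); m=l==i
    vs,us=np.nonzero(m); XY=np.array([onz(c,a,b,.21)[:2] for a,b in zip(us,vs)]).astype('f4')
    r=cv2.minAreaRect(XY); print(n,r,cv2.boxPoints(r).round(4).tolist(), P[m][:,2].mean())
    # dark knob
    f=c['frame'].astype(int).max(-1)
    km=((f<75)&(P[...,2]>.2)&(P[...,2]<.3)).astype('uint8')
    k,l,s,ce=cv2.connectedComponentsWithStats(km)
    for j in range(1,k):
        if s[j,4]>15: print(ce[j],s[j],onz(c,*ce[j],.257).round(4),onz(c,*ce[j],.265).round(4))
c=load('scene0')
print('scene holes z.2285',[onz(c,210+a/4,205+b/4,.2305).round(4).tolist() for a,b in [(390,97),(431,94),(472,91),(513,88),(555,83),(177,112)]])
c=load('top0')
print('top',[onz(c,265+a/5,215+b/5,.2305).round(4).tolist() for a,b in [(352,143),(308,138),(263,134),(218,130),(173,126),(582,165)]])
```

```text
scene0 ((0.6669905185699463, -0.06606841087341309), (0.39968207478523254, 0.3148025572299957), 85.96405029296875) [[0.4959000051021576, -0.25429999828338623], [0.8098999857902527, -0.27649998664855957], [0.838100016117096, 0.12219999730587006], [0.5239999890327454, 0.1444000005722046]] 0.20999833507164112
[303.86111111  64.83333333] [303  57   3  16  36] [0.0108 0.0552 0.257 ] [0.0183 0.054  0.265 ]
[488.2962963   68.76851852] [482  61  14  18 108] [0.1302 0.5645 0.257 ] [0.1369 0.5601 0.265 ]
[526.33333333  72.13675214] [519  64  18  19 117] [0.1637 0.6655 0.257 ] [0.1702 0.6605 0.265 ]
[280.84848485  86.42975207] [265  76  33  20 363] [ 0.0762 -0.0224  0.257 ] [ 0.0833 -0.0231  0.265 ]
[303.88235294  81.5       ] [302  76   5  12  34] [0.0715 0.0438 0.257 ] [0.0786 0.0427 0.265 ]
[362.69736842 219.14473684] [358 215  10  10  76] [0.5339 0.1036 0.257 ] [0.5381 0.1021 0.265 ]
[251.90946502 276.12345679] [244 268  17  18 243] [ 0.6308 -0.1859  0.257 ] [ 0.6345 -0.1856  0.265 ]
top0 ((0.6665636301040649, -0.06427508592605591), (0.39992350339889526, 0.3141600787639618), 85.75440979003906) [[0.4950999915599823, -0.25209999084472656], [0.8083999752998352, -0.275299996137619], [0.8379999995231628, 0.12349999696016312], [0.5246999859809875, 0.1467999964952469]] 0.2105409639965935
[388.72955975 203.4591195 ] [382 197  14  14 159] [ 0.6317 -0.1853  0.257 ] [ 0.6296 -0.1845  0.265 ]
[286.68888889 236.86666667] [283 234   8   7  45] [0.532  0.1054 0.257 ] [0.5304 0.1048 0.265 ]
scene holes z.2285 [[0.5204, -0.0327, 0.2305], [0.5234, -0.0072, 0.2305], [0.5264, 0.0182, 0.2305], [0.5295, 0.0437, 0.2305], [0.5312, 0.0701, 0.2305], [0.5044, -0.1641, 0.2305]]
top [[0.5186, -0.0333, 0.2305], [0.5214, -0.0079, 0.2305], [0.5236, 0.018, 0.2305], [0.5257, 0.044, 0.2305], [0.5279, 0.07, 0.2305], [0.5067, -0.1654, 0.2305]]
```

```bash
cat >> h.py <<'E'
from scipy.spatial.transform import Rotation as Ro
O=np.array([.5244,-.0551]); YAW=np.deg2rad(-4.12)
C=np.array([[np.cos(YAW),-np.sin(YAW)],[np.sin(YAW),np.cos(YAW)]])
def cab2w(p): return O+C@np.asarray(p)
def w2cab(p): return C.T@(np.asarray(p)[:2]-O)
def Rt(xb,pitch=0):
    a=np.deg2rad(xb); x=np.array([np.cos(a),np.sin(a),0]);y=np.array([0,0,-1.])
    R=np.stack([x,y,np.cross(x,y)],1)
    return R@Ro.from_euler('x',pitch,degrees=True).as_matrix()
def rel(p,R,p0=None,R0=None):
    o=manip.get_obs(); p0=o['ee_pos'] if p0 is None else p0; R0=o['tcp_rot'] if R0 is None else R0
    t=R0.T@(np.asarray(p)-p0)*100; w=np.rad2deg(Ro.from_matrix(R0.T@R).as_rotvec())
    print('t',t.round(2),'w',w.round(1)); return t,w
E
python3 - <<'E'
from h import *
rel([.533,.1045,.31],Rt(174.4))
E
```

```text
t [-38.32  -7.91 -48.66] w [ -0.1 -99.7  -0.1]
```

```bash
python3 -m handwheel '[{"ty":-3,"tx":-3.5,"tz":-4.4,"wy":-10},{"ty":-6,"tx":-7.2,"tz":-9.2,"wy":-20},{"ty":-8,"tx":-11.5,"tz":-14.6,"wy":-30},{"ty":-8,"tx":-15.3,"tz":-19.5,"wy":-40},{"ty":-8,"tx":-19.2,"tz":-24.3,"wy":-50},{"ty":-8,"tx":-23,"tz":-29.2,"wy":-60},{"ty":-8,"tx":-26.8,"tz":-34.1,"wy":-70},{"ty":-8,"tx":-30.6,"tz":-38.9,"wy":-80},{"ty":-8,"tx":-34.5,"tz":-43.8,"wy":-90},{"ty":-8,"tx":-38.3,"tz":-48.7,"wy":-99.7}]' 0
python3 - <<'E'
from h import *
shot('wrist','w1'); print(manip.get_obs()['q'].round(1)); rel([.533,.1045,.24],Rt(174.4))
E
```

```text
[70.7 17.7 93.7  0.  68.7 -4. ]
t [-38.32  -0.9  -48.66] w [ -0.1 -99.7  -0.1]invalid input
```

View pics/w1.png

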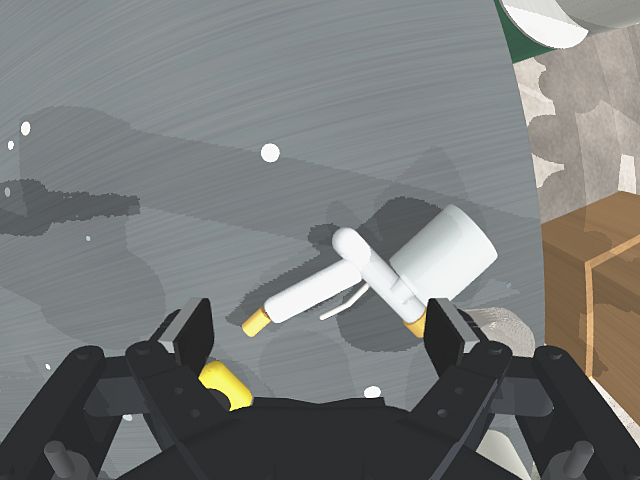

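The call was refused as invalid and the view hasn't changed, so the arm didn't move. I'll retry with all six keys in each row.

```bash
python3 -m handwheel '[{"tx":-3.5,"ty":-3,"tz":-4.4,"wx":0,"wy":-10,"wz":0},{"tx":-7.2,"ty":-6,"tz":-9.2,"wx":0,"wy":-20,"wz":0},{"tx":-11.5,"ty":-8,"tz":-14.6,"wx":0,"wy":-30,"wz":0},{"tx":-15.3,"ty":-8,"tz":-19.5,"wx":0,"wy":-40,"wz":0},{"tx":-19.2,"ty":-8,"tz":-24.3,"wx":0,"wy":-50,"wz":0},{"tx":-23,"ty":-8,"tz":-29.2,"wx":0,"wy":-60,"wz":0},{"tx":-26.8,"ty":-8,"tz":-34.1,"wx":0,"wy":-70,"wz":0},{"tx":-30.6,"ty":-8,"tz":-38.9,"wx":0,"wy":-80,"wz":0},{"tx":-34.5,"ty":-8,"tz":-43.8,"wx":0,"wy":-90,"wz":0},{"tx":-38.3,"ty":-8,"tz":-48.7,"wx":0,"wy":-99.7,"wz":0}]' 0
python3 - <<'E'
from h import *
shot('wrist','w2'); print(manip.get_obs()['q'].round(1)); rel([.533,.1045,.24],Rt(174.4))
E
```

```text
time_s: 1.45
ee_pos: [0.5014, 0.1488, 0.3113]
tcp_rot: [[-0.989, 0.0, -0.145], [0.145, 0.0, -0.989], [-0.0, -1.0, -0.0]]
wrist_force: [0.6, 0.6, -0.2]
opening: 0.0856
[  11.3    2.6  101.9   -0.4   75.3 -160.4]
t [-3.23  7.17  3.37] w [-0.3 -2.6 -0.3]
```

View pics/w2.png

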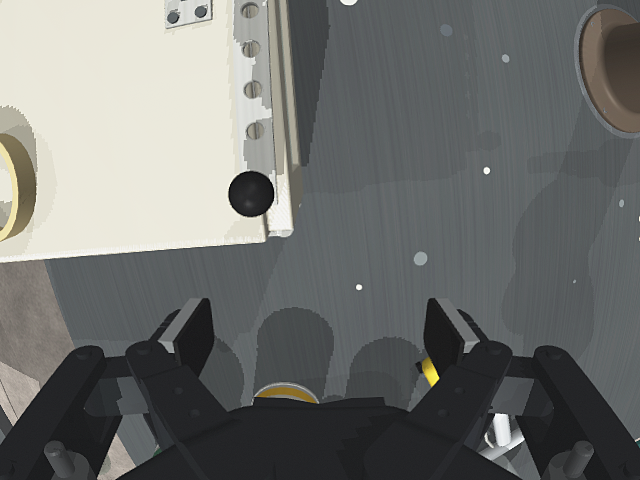

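```bash
python3 -m handwheel '[{"tx":-1.6,"ty":0,"tz":1.7,"wx":0,"wy":-2.6,"wz":0},{"tx":-3.2,"ty":1,"tz":3.4,"wx":0,"wy":-2.6,"wz":0},{"tx":-3.2,"ty":2,"tz":3.4,"wx":0,"wy":-2.6,"wz":0},{"tx":-3.2,"ty":2,"tz":3.4,"wx":0,"wy":-2.6,"wz":0},{"tx":-3.2,"ty":2,"tz":3.4,"wx":0,"wy":-2.6,"wz":0},{"tx":-3.2,"ty":2,"tz":3.4,"wx":0,"wy":-2.6,"wz":0},{"tx":-3.2,"ty":2,"tz":3.4,"wx":0,"wy":-2.6,"wz":0},{"tx":-3.2,"ty":2,"tz":3.4,"wx":0,"wy":-2.6,"wz":0},{"tx":-3.2,"ty":2,"tz":3.4,"wx":0,"wy":-2.6,"wz":0},{"tx":-3.2,"ty":2,"tz":3.4,"wx":0,"wy":-2.6,"wz":0}]' 0
python3 - <<'E'
from h import *
shot('wrist','w3'); print(manip.get_obs()['q'].round(1)); rel([.533,.1045,.24],Rt(174.4))
E
```

```text
time_s: 2.75
ee_pos: [0.5272, 0.1119, 0.2913]
tcp_rot: [[-0.994, 0.0, -0.106], [0.106, -0.0, -0.994], [-0.0, -1.0, 0.0]]
wrist_force: [0.0, -0.1, -0.1]
opening: 0.0855
[   7.4    5.1  101.5   -0.    73.4 -166.6]
t [-0.66  5.13  0.68] w [-0.  -0.5  0. ]
```

View pics/w3.png

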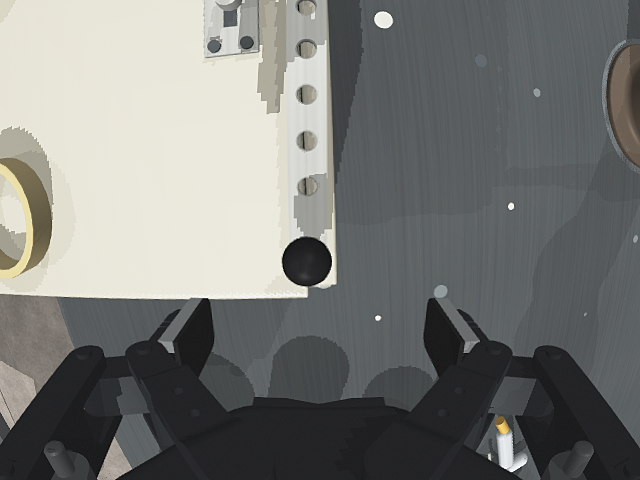

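Run:
```python
from h import *
c=load('w3')
f=c['frame'].max(-1); m=((f<60)).astype('uint8'); m[300:]=0
k,l,s,ce=cv2.connectedComponentsWithStats(m)
for j in range(1,k):
    if s[j,4]>300: print(ce[j],s[j],onz(c,*ce[j],.257,True).round(4))
print([onz(c,*p,.231,True).round(4) for p in [(307,7),(307,48),(307,94),(307,141),(307,186)]], 'pred peg foot',cab2w([.04,.005]))
```

```text
[306.32725322 261.09924893] [ 282  237   50   50 1864] [0.5321 0.1023 0.257 ]
[array([ 0.518 , -0.0329,  0.231 ]), array([ 0.5205, -0.0083,  0.231 ]), array([0.5232, 0.0176, 0.231 ]), array([0.526 , 0.0433, 0.231 ]), array([0.5287, 0.0679, 0.231 ])] pred peg foot [ 0.56465586 -0.05298675]
```

```bash
python3 -m handwheel '[{"tx":-0.6,"ty":0,"tz":0.75,"wx":0,"wy":0,"wz":0},{"tx":-0.6,"ty":1.5,"tz":0.75,"wx":0,"wy":0,"wz":0},{"tx":-0.6,"ty":3,"tz":0.75,"wx":0,"wy":0,"wz":0},{"tx":-0.6,"ty":4.3,"tz":0.75,"wx":0,"wy":0,"wz":0},{"tx":-0.6,"ty":5.3,"tz":0.75,"wx":0,"wy":0,"wz":0},{"tx":-0.6,"ty":5.3,"tz":0.75,"wx":0,"wy":0,"wz":0},{"tx":-0.6,"ty":5.3,"tz":0.75,"wx":0,"wy":0,"wz":0},{"tx":-0.6,"ty":5.3,"tz":0.75,"wx":0,"wy":0,"wz":0},{"tx":-0.6,"ty":5.3,"tz":0.75,"wx":0,"wy":0,"wz":0},{"tx":-0.6,"ty":5.3,"tz":0.75,"wx":0,"wy":0,"wz":0}]' 0
python3 - <<'E'
from h import *
shot('wrist','w4');shot('scene','s4'); o=manip.get_obs();print(o['ee_pos'],o['wrist_force'],o['q'].round(1))
a=load('s4')['frame'][150:290,210:450]
cv2.imwrite('pics/s4z.png',cv2.resize(a,None,fx=3.3,fy=3.3,interpolation=2))
E
```

```text
time_s: 4.05
ee_pos: [0.5325, 0.1039, 0.2386]
tcp_rot: [[-0.994, 0.001, -0.106], [0.106, 0.0, -0.994], [-0.001, -1.0, -0.0]]
wrist_force: [0.1, 0.6, -0.7]
opening: 0.0852
[0.53239629 0.10386682 0.23843675] [ 0.21835453 -0.72324586 -0.39490045] [   6.4    8.2  104.4    0.    67.4 -167.5]
```

View pics/w4.png

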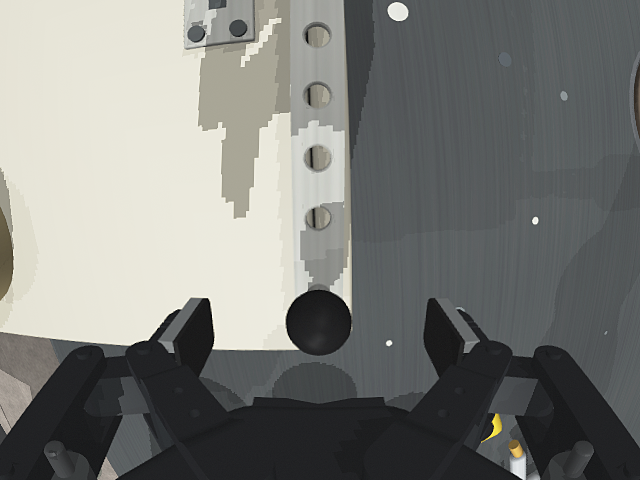

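View pics/s4z.png

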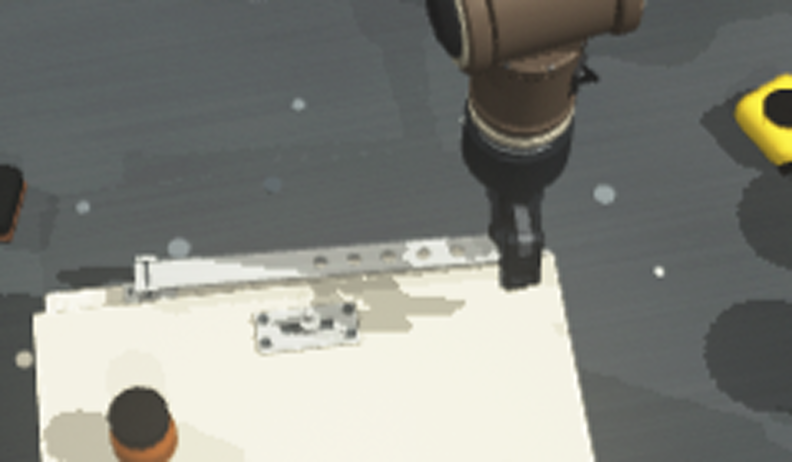

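The knob at (318,322) is centred between the pads, so I'll close the gripper.

```bash
python3 -m handwheel '[{"tx":0,"ty":0,"tz":0,"wx":0,"wy":0,"wz":0},{"tx":0,"ty":0,"tz":0,"wx":0,"wy":0,"wz":0},{"tx":0,"ty":0,"tz":0,"wx":0,"wy":0,"wz":0},{"tx":0,"ty":0,"tz":0,"wx":0,"wy":0,"wz":0},{"tx":0,"ty":0,"tz":0,"wx":0,"wy":0,"wz":0},{"tx":0,"ty":0,"tz":0,"wx":0,"wy":0,"wz":0},{"tx":0,"ty":0,"tz":0,"wx":0,"wy":0,"wz":0},{"tx":0,"ty":0,"tz":0,"wx":0,"wy":0,"wz":0},{"tx":0,"ty":0,"tz":0,"wx":0,"wy":0,"wz":0},{"tx":0,"ty":0,"tz":0,"wx":0,"wy":0,"wz":0}]' 1
python3 - <<'E'
from h import *
# foot & peg in w3/w4/scene0 crops
for n,b in [('w3',(0,60,190,280)),('w4',(0,60,170,270)),('s4',(235,262,280,325))]:
    f=load(n)['frame'][b[0]:b[1],b[2]:b[3]]; cv2.imwrite('pics/p_'+n+'.png',cv2.resize(f,None,fx=8 if n!='s4' else 14,fy=8 if n!='s4' else 14,interpolation=2))
E
```

```text
time_s: 5.4
ee_pos: [0.5323, 0.1039, 0.2383]
tcp_rot: [[-0.994, -0.0, -0.106], [0.106, 0.0, -0.994], [0.0, -1.0, -0.0]]
wrist_force: [0.2, 0.6, 0.5]
opening: 0.0224
```

View pics/p_s4.png

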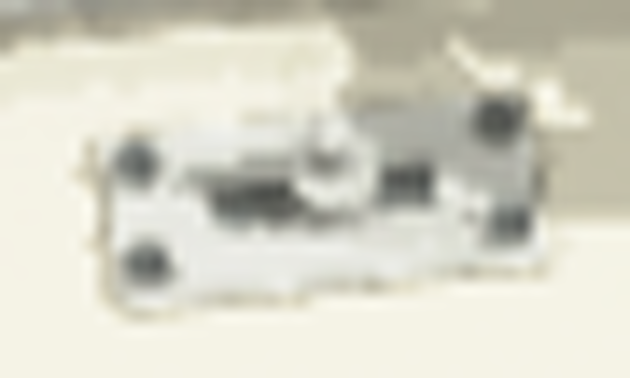

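View pics/p_w3.png

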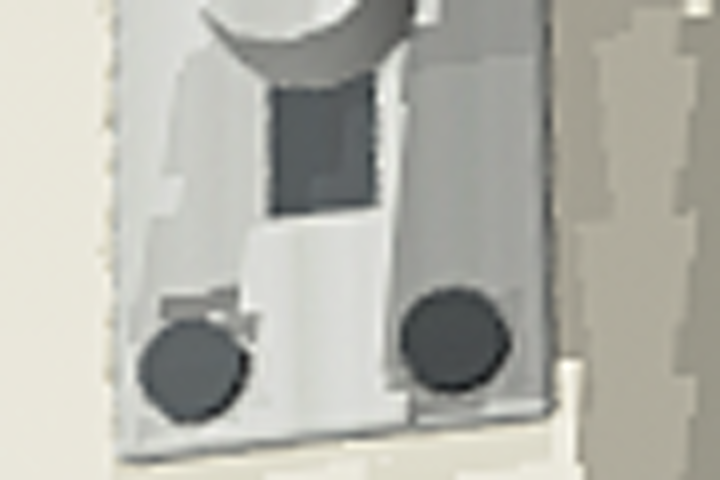

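Run:
```python
from h import *
c=load('s4')
f=lambda p:(280+p[0]/14-.5+.5/14,235+p[1]/14-.5+.5/14)
for p,z in [((335,128),.24),((335,175),.226)]:
    w=onz(c,*f(p),z); print(w.round(4),w2cab(w).round(4))
# foot corners at z .214 for calibration
for p in [(105,145),(115,312),(540,262),(515,95)]:
    w=onz(c,*f(p),.214); print(w2cab(w).round(4))
c=load('w3')
g=lambda p:(190+p[0]/8-.5,p[1]/8-.5)
for p in [(122,458),(550,412),(193,370),(455,338)]:
    w=onz(c,*g(p),.214,True); print('w',w2cab(w).round(4))
w=onz(c,*g((312,-10)),.226,True); print('shoulder',w2cab(w).round(4))
```

```text
[ 0.5627 -0.0506  0.24  ] [0.0379 0.0072]
[ 0.5648 -0.0514  0.226 ] [0.04   0.0066]
[ 0.0228 -0.0329]
[ 0.0558 -0.0345]
[0.0557 0.0408]
[0.0223 0.0406]
w [0.0548 0.0418]
w [0.0219 0.0419]
w [0.0491 0.0355]
w [0.0289 0.0353]
shoulder [0.0369 0.0097]
```

```bash
cat >> h.py <<'E'
from scipy.optimize import brentq
K0=np.array([.5323,.1039,.2538]); PH0=88.6
HW=lambda th: np.array([-.010-.3*np.sin(th), .190-.3*np.cos(th)])
def Rbar(phi,a): return Ro.from_euler('zy',[phi-4.12,-a],degrees=True).as_matrix()
def knob(phi,th,a):
    p=np.append(cab2w(HW(th)),.226); return p+Rbar(phi,a)@[.27,0,.031]
TCP0=np.array([.5323,.1039,.2383]); R00=Rt(173.9)
B0=Rbar(PH0,-.7); k00=knob(PH0,0,-.7)
def tcp(phi,th,a):
    B=Rbar(phi,a); R=B@B0.T@R00
    return knob(phi,th,a)+B@B0.T@(TCP0-k00), R
def onpeg(px,py):
    f=lambda th: np.hypot(px-HW(th)[0],py-HW(th)[1])-.183
    th=brentq(f,.2,.5); P=HW(th); return np.rad2deg(np.arctan2(py-P[1],px-P[0])),th
def rows(ws,p0,R0):
    for w in ws:
        p,R=tcp(*w); rel(p,R,p0,R0)
E
python3 - <<'E'
from h import *
print(k00, manip.get_obs()['ee_pos'])
print(onpeg(.04,.009),onpeg(.04,.007),onpeg(.04,.011))
p0,R0=tcp(PH0,0,-.7)
rows([(PH0,0,a) for a in (2,5,8,10)]+[(PH0-d,0,10) for d in (3,8,13,18,23,27)],p0,R0)
E
```

```text
[0.53287178 0.10465065 0.25668038] [0.53234783 0.10390001 0.23830218]
(np.float64(33.45308816027974), 0.3493415228543946) (np.float64(32.47305677375604), 0.3553901733858543) (np.float64(34.45012596867923), 0.3430393095527894)
t [ 0.06 -0.12  0.01] w [-0.3 -0.   2.7]
t [ 0.13 -0.25  0.01] w [-0.6 -0.   5.7]
t [ 0.21 -0.38  0.02] w [-0.9 -0.   8.7]
t [ 0.27 -0.46  0.03] w [-1.1  0.  10.6]
t [-1.12 -0.7   0.05] w [-1.4  3.  10.6]
t [-3.42 -1.1   0.26] w [-1.8  8.  10.6]
t [-5.7  -1.49  0.66] w [-2.2 13.  10.5]
t [-7.94 -1.87  1.27] w [-2.6 18.  10.4]
t [-10.12  -2.24   2.07] w [-3.  23.  10.3]
t [-11.8   -2.52   2.85] w [-3.3 26.9 10.2]
```

```bash
sed -i "s/from_euler('zy'/from_euler('ZY'/" h.py
python3 - <<'E'
from h import *
p0,R0=tcp(PH0,0,-.7)
rows([(PH0,0,a) for a in (2,5,8,10)]+[(PH0-d,0,10) for d in (3,8,13,18,23,27)],p0,R0)
E
```

```text
t [-0.   -1.27  0.09] w [-2.7 -0.  -0. ]
t [-0.   -2.67  0.26] w [-5.7 -0.  -0.1]
t [-0.01 -4.06  0.5 ] w [-8.7 -0.  -0.1]
t [-0.01 -4.98  0.7 ] w [-10.7   0.   -0.1]
t [-1.38 -4.98  0.72] w [-10.7   3.    0.2]
t [-3.66 -4.98  0.91] w [-10.7   8.    0.6]
t [-5.91 -4.98  1.31] w [-10.7  13.    1.1]
t [-8.12 -4.98  1.89] w [-10.6  17.9   1.6]
t [-10.28  -4.98   2.67] w [-10.6  22.9   2. ]
t [-11.94  -4.98   3.43] w [-10.5  26.9   2.4]
```

```bash
python3 -m handwheel '[{"tx":0,"ty":-0.6,"tz":0.04,"wx":-1.3,"wy":0,"wz":0},{"tx":0,"ty":-1.3,"tz":0.1,"wx":-2.7,"wy":0,"wz":0},{"tx":0,"ty":-2,"tz":0.18,"wx":-4.2,"wy":0,"wz":0},{"tx":0,"ty":-2.7,"tz":0.26,"wx":-5.7,"wy":0,"wz":0},{"tx":0,"ty":-3.4,"tz":0.38,"wx":-7.2,"wy":0,"wz":0},{"tx":0,"ty":-4.1,"tz":0.5,"wx":-8.7,"wy":0,"wz":0},{"tx":0,"ty":-5,"tz":0.7,"wx":-10.7,"wy":0,"wz":0},{"tx":0,"ty":-5,"tz":0.7,"wx":-10.7,"wy":0,"wz":0},{"tx":0,"ty":-5,"tz":0.7,"wx":-10.7,"wy":0,"wz":0},{"tx":0,"ty":-5,"tz":0.7,"wx":-10.7,"wy":0,"wz":0}]'
python3 - <<'E'
from h import *
shot('wrist','w5'); o=manip.get_obs(); print(o['wrist_force'],o['opening'],o['q'].round(1))
p,R=tcp(PH0,0,10);rel(p,R)
rows([(PH0-d,0,10) for d in (3,8,13,18,23,27)],p,R)
E
```

```text
time_s: 6.65
ee_pos: [0.5289, 0.1326, 0.2938]
tcp_rot: [[-0.987, 0.024, -0.156], [0.158, 0.138, -0.978], [-0.002, -0.99, -0.14]]
wrist_force: [-0.3, 0.7, 0.4]
opening: -0.0
[-0.33413214  0.16524985 -0.36325924] 0.00039600294239791405 [   5.     4.   102.8    8.2   71.3 -168.5]
t [-0.84  0.07  3.52] w [-2.7 -2.9 -0.7]
t [-1.37 -0.01  0.02] w [-0.   2.9  0.6]
t [-3.65 -0.05  0.21] w [-0.   7.9  1.5]
t [-5.91 -0.12  0.6 ] w [-0.  12.8  2.4]
t [-8.12 -0.24  1.18] w [-0.  17.7  3.3]
t [-10.27  -0.39   1.94] w [-0.  22.6  4.3]
t [-11.94  -0.53   2.68] w [-0.1 26.5  5. ]
```

View pics/w5.png

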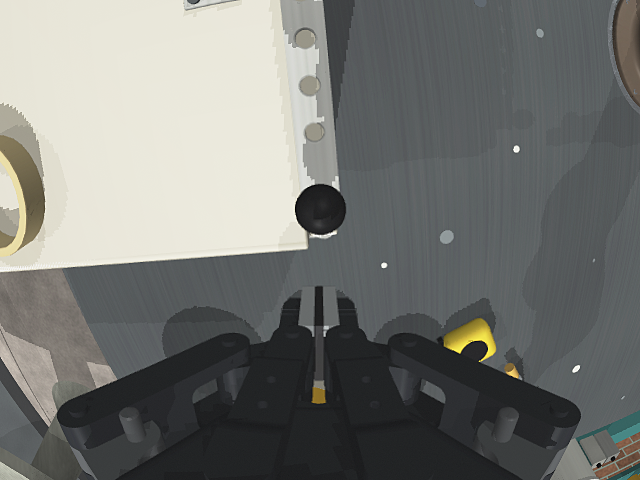

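The wrist view shows the gripper shut and empty, with the knob still on the bar at (320,209). Joint 6 hit its limit, so the tool slid off sideways. I'll regrasp with the yaw away from that limit and a bit lower.

Run:
```python
from h import *
rel([.5325,.1038,.29],Rt(150))
o=manip.get_obs(); print(o['ee_pos'],o['tcp_rot'].round(3).tolist())
```

```text
t [-0.82 -0.02  2.81] w [ 8.  20.9  1.4]
[0.52884234 0.13258832 0.293699  ] [[-0.987, 0.024, -0.156], [0.158, 0.138, -0.978], [-0.002, -0.99, -0.14]]
```

```bash
python3 -m handwheel '[{"tx":0,"ty":-0.5,"tz":0,"wx":4,"wy":10,"wz":0.7},{"tx":-0.4,"ty":-0.5,"tz":1.4,"wx":8,"wy":20.9,"wz":1.4},{"tx":-0.8,"ty":0,"tz":2.8,"wx":8,"wy":20.9,"wz":1.4},{"tx":-0.8,"ty":0,"tz":2.8,"wx":8,"wy":20.9,"wz":1.4},{"tx":-0.8,"ty":0,"tz":2.8,"wx":8,"wy":20.9,"wz":1.4},{"tx":-0.8,"ty":0,"tz":2.8,"wx":8,"wy":20.9,"wz":1.4},{"tx":-0.8,"ty":0,"tz":2.8,"wx":8,"wy":20.9,"wz":1.4},{"tx":-0.8,"ty":0,"tz":2.8,"wx":8,"wy":20.9,"wz":1.4},{"tx":-0.8,"ty":0,"tz":2.8,"wx":8,"wy":20.9,"wz":1.4},{"tx":-0.8,"ty":0,"tz":2.8,"wx":8,"wy":20.9,"wz":1.4}]' 0
python3 - <<'E'
from h import *
c=shot('wrist','w6'); o=manip.get_obs();print(o['ee_pos'],o['q'].round(1))
f=c['frame'].max(-1); m=((f<60)).astype('uint8'); m[320:]=0
k,l,s,ce=cv2.connectedComponentsWithStats(m)
for j in range(1,k):
    if s[j,4]>300: print(ce[j],s[j],onz(c,*ce[j],.254,True).round(4))
rel([.5325,.1038,.236],Rt(150))
E
```

```text
time_s: 7.95
ee_pos: [0.5325, 0.1033, 0.2899]
tcp_rot: [[-0.865, 0.0, -0.501], [0.501, -0.001, -0.865], [-0.001, -1.0, 0.001]]
wrist_force: [0.0, 0.4, 0.6]
opening: 0.0856
[0.53250157 0.10330942 0.28990353] [ 6.400e+00  5.600e+00  1.011e+02 -1.000e-01  7.320e+01 -1.435e+02]
[334.91813804 269.75280899] [ 311  246   49   49 1869] [0.5233 0.1042 0.254 ]
[201.83841463 310.98780488] [188 298  24  22 328] [0.5988 0.0892 0.254 ]
[434.79411765 310.72058824] [426 298  24  22 340] [0.4874 0.1534 0.254 ]
t [ 0.03  5.39 -0.05] w [-0.  -0.1 -0. ]
```

View pics/w6.png

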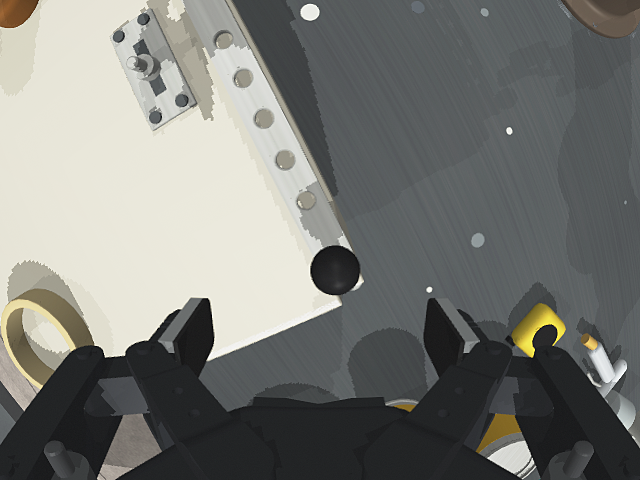

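Run:
```python
from h import *
c=load('w6')
f=c['frame'][0:140,95:260]; cv2.imwrite('pics/p6.png',cv2.resize(f,None,fx=4.8,fy=4.2,interpolation=2))
rel([.5233,.1040,.236],Rt(150))
for p,z in [((133,63),.24),((147,67),.226)]+[((a,b),.214) for a,b in [(118,36),(143,19),(181,100),(155,117)]]: print(w2cab(onz(c,*p,z,True)).round(4))
```

```text
t [0.84 5.39 0.4 ] w [-0.  -0.1 -0. ]
[0.0379 0.0073]
[0.0361 0.0086]
[ 0.0496 -0.0291]
[ 0.0294 -0.0288]
[0.0293 0.0353]
[0.0493 0.0356]
```

View pics/p6.png

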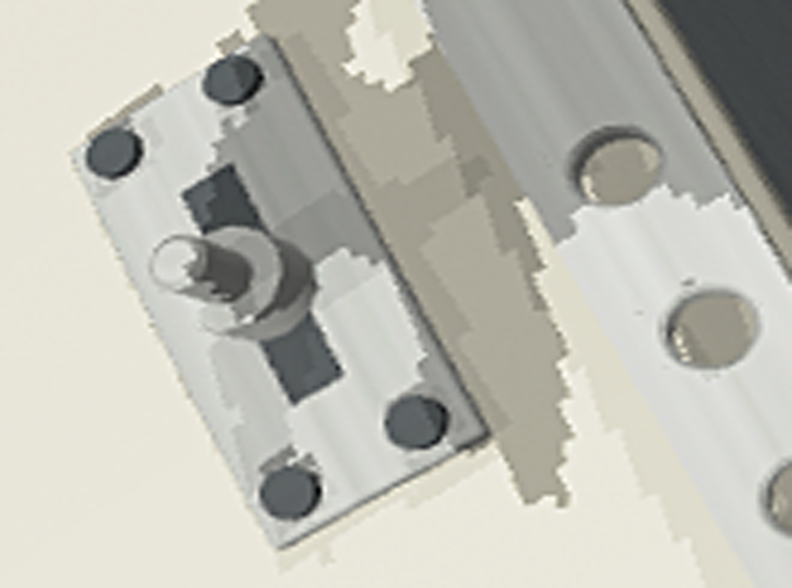

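```bash
python3 -m handwheel '[{"tx":0.8,"ty":0,"tz":0.4,"wx":0,"wy":0,"wz":0},{"tx":0.8,"ty":1.5,"tz":0.4,"wx":0,"wy":0,"wz":0},{"tx":0.8,"ty":3,"tz":0.4,"wx":0,"wy":0,"wz":0},{"tx":0.8,"ty":4.5,"tz":0.4,"wx":0,"wy":0,"wz":0},{"tx":0.8,"ty":5.5,"tz":0.4,"wx":0,"wy":0,"wz":0},{"tx":0.8,"ty":5.5,"tz":0.4,"wx":0,"wy":0,"wz":0},{"tx":0.8,"ty":5.5,"tz":0.4,"wx":0,"wy":0,"wz":0},{"tx":0.8,"ty":5.5,"tz":0.4,"wx":0,"wy":0,"wz":0},{"tx":0.8,"ty":5.5,"tz":0.4,"wx":0,"wy":0,"wz":0},{"tx":0.8,"ty":5.5,"tz":0.4,"wx":0,"wy":0,"wz":0}]' 0
python3 -m handwheel '[{"tx":0,"ty":0,"tz":0,"wx":0,"wy":0,"wz":0},{"tx":0,"ty":0,"tz":0,"wx":0,"wy":0,"wz":0},{"tx":0,"ty":0,"tz":0,"wx":0,"wy":0,"wz":0},{"tx":0,"ty":0,"tz":0,"wx":0,"wy":0,"wz":0},{"tx":0,"ty":0,"tz":0,"wx":0,"wy":0,"wz":0},{"tx":0,"ty":0,"tz":0,"wx":0,"wy":0,"wz":0},{"tx":0,"ty":0,"tz":0,"wx":0,"wy":0,"wz":0},{"tx":0,"ty":0,"tz":0,"wx":0,"wy":0,"wz":0},{"tx":0,"ty":0,"tz":0,"wx":0,"wy":0,"wz":0},{"tx":0,"ty":0,"tz":0,"wx":0,"wy":0,"wz":0}]' 1
python3 - <<'E'
from h import *
c=shot('wrist','w7'); o=manip.get_obs();print(o['ee_pos'],o['opening'],o['q'].round(1))
E
```

```text
time_s: 9.25
ee_pos: [0.5238, 0.1038, 0.2352]
tcp_rot: [[-0.865, 0.001, -0.501], [0.501, -0.001, -0.865], [-0.001, -1.0, 0.0]]
wrist_force: [-0.2, 0.1, 0.5]
opening: 0.0859
time_s: 10.5
ee_pos: [0.5237, 0.1038, 0.2349]
tcp_rot: [[-0.865, 0.0, -0.501], [0.501, -0.001, -0.865], [-0.001, -1.0, 0.001]]
wrist_force: [0.1, 1.0, -0.1]
opening: 0.0229
[0.52367095 0.10381187 0.23494733] 0.022922792263672064 [ 6.600e+00  7.400e+00  1.057e+02 -1.000e-01  6.690e+01 -1.433e+02]
```

View pics/w7.png

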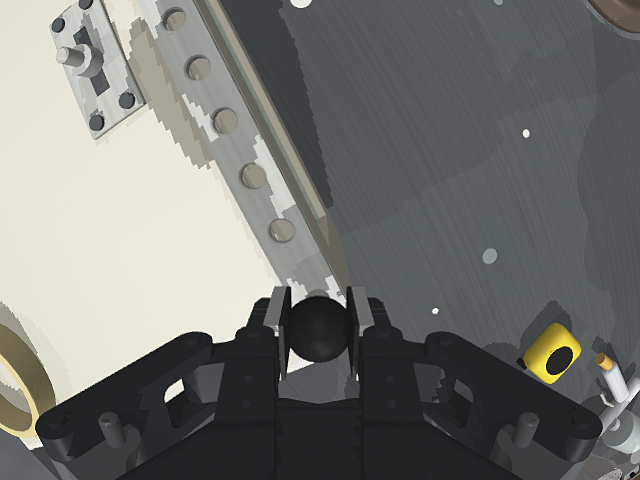

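```bash
sed -i "s/PH0=88.6/PH0=90.45/; s/^TCP0=.*/TCP0=np.array([.5237,.1038,.2349]); R00=Rt(150)/" h.py
python3 - <<'E'
from h import *
p0,R0=tcp(PH0,0,-.7)
print(p0,k00)
rows([(PH0,0,a) for a in (1,3,5,7,9)]+[(PH0-d,0,9) for d in (2,5,9,14,18)],p0,R0)
E
```

```text
[0.5237 0.1038 0.2349] [0.52382842 0.10570687 0.2536991 ]
t [-0.02 -0.8   0.03] w [-1.5  0.  -0.8]
t [-0.05 -1.73  0.1 ] w [-3.3 -0.  -1.6]
t [-0.1  -2.66  0.2 ] w [-5.1  0.  -2.5]
t [-0.16 -3.59  0.32] w [-6.9  0.  -3.4]
t [-0.24 -4.51  0.48] w [-8.7  0.  -4.3]
t [-1.07 -4.51  0.09] w [-8.8  2.  -4.2]
t [-2.34 -4.51 -0.45] w [-8.9  5.  -3.9]
t [-4.07 -4.51 -1.06] w [-9.   9.  -3.6]
t [-6.29 -4.51 -1.64] w [-9.2 14.  -3.2]
t [-8.09 -4.51 -1.97] w [-9.3 18.  -2.9]
```

```bash
python3 -m handwheel '[{"tx":0,"ty":-0.8,"tz":0,"wx":-1.5,"wy":0,"wz":-0.8},{"tx":-0.05,"ty":-1.7,"tz":0.1,"wx":-3.3,"wy":0,"wz":-1.6},{"tx":-0.1,"ty":-2.7,"tz":0.2,"wx":-5.1,"wy":0,"wz":-2.5},{"tx":-0.16,"ty":-3.6,"tz":0.3,"wx":-6.9,"wy":0,"wz":-3.4},{"tx":-0.24,"ty":-4.5,"tz":0.48,"wx":-8.7,"wy":0,"wz":-4.3},{"tx":-1.07,"ty":-4.5,"tz":0.1,"wx":-8.8,"wy":2,"wz":-4.2},{"tx":-2.3,"ty":-4.5,"tz":-0.45,"wx":-8.9,"wy":5,"wz":-3.9},{"tx":-4.1,"ty":-4.5,"tz":-1.06,"wx":-9,"wy":9,"wz":-3.6},{"tx":-6.3,"ty":-4.5,"tz":-1.64,"wx":-9.2,"wy":14,"wz":-3.2},{"tx":-8.1,"ty":-4.5,"tz":-1.97,"wx":-9.3,"wy":18,"wz":-2.9}]'
python3 - <<'E'
from h import *
shot('wrist','w8'); o=manip.get_obs(); print(o['wrist_force'],o['opening'],o['q'].round(1))
p,R=tcp(PH0-18,0,9);rel(p,R)
E
```

```text
time_s: 11.8
ee_pos: [0.6046, 0.0799, 0.2793]
tcp_rot: [[-0.667, 0.063, -0.742], [0.741, 0.155, -0.653], [0.074, -0.986, -0.15]]
wrist_force: [0.7, -0.5, -1.1]
opening: 0.0228
[ 1.84104702 -0.86966792 -1.27909749] 0.02273077776595904 [  -1.3   11.3   96.4    9.6   69.  -136. ]
t [ 0.28 -0.06  0.11] w [ 0.  -0.4 -0.2]
```

View pics/w8.png

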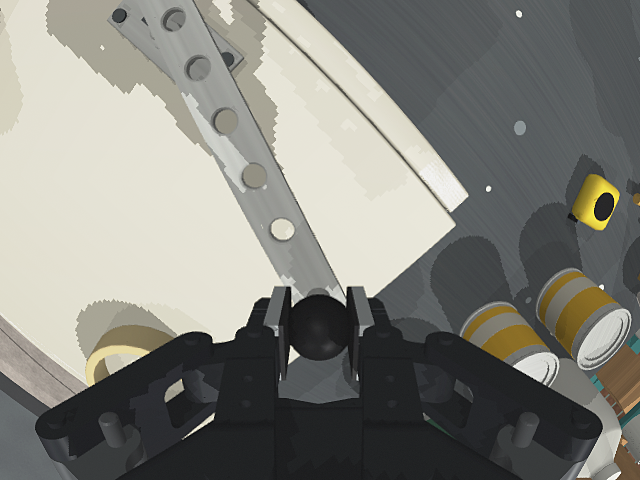

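Run:
```python
from h import *
p,R=tcp(PH0-18,0,9)
ws=[(68,0,9),(64,0.01,9),(60,.03,9)]+[(60-26.5*s,.03+.319*s,9) for s in np.linspace(0,1,7)[1:]]
rows(ws,p,R)
for w in ws[2],ws[-1]: print(w2cab(tcp(*w)[0]), tcp(*w)[0])
c=load('w2');print(w2cab(onz(load('scene0'),365,315,.234)))
```

```text
t [-1.86 -0.01 -0.84] w [-0.3  4.4  0.7]
t [-3.37 -0.06 -1.26] w [-0.6  8.3  1.3]
t [-4.69 -0.15 -1.36] w [-0.9 12.3  1.9]
t [-5.46 -0.3  -0.74] w [-1.3 16.6  2.5]
t [-6.21 -0.46 -0.04] w [-1.6 21.   3.2]
t [-6.91 -0.64  0.75] w [-1.9 25.3  3.9]
t [-7.57 -0.82  1.63] w [-2.3 29.7  4.5]
t [-8.18 -1.02  2.58] w [-2.6 34.   5.2]
t [-8.72 -1.22  3.62] w [-2.9 38.4  5.9]
[0.11255106 0.11799797] [0.64513783 0.05450673 0.2800033 ]
[0.10681284 0.05331067] [ 0.63476694 -0.00960113  0.2800033 ]
[0.23642542 0.12723165]
```

```bash
python3 -m handwheel '[{"tx":-1.86,"ty":0,"tz":-0.84,"wx":-0.3,"wy":4.4,"wz":0.7},{"tx":-3.37,"ty":-0.06,"tz":-1.26,"wx":-0.6,"wy":8.3,"wz":1.3},{"tx":-4.69,"ty":-0.15,"tz":-1.36,"wx":-0.9,"wy":12.3,"wz":1.9},{"tx":-5.46,"ty":-0.3,"tz":-0.74,"wx":-1.3,"wy":16.6,"wz":2.5},{"tx":-6.21,"ty":-0.46,"tz":-0.04,"wx":-1.6,"wy":21,"wz":3.2},{"tx":-6.91,"ty":-0.64,"tz":0.75,"wx":-1.9,"wy":25.3,"wz":3.9},{"tx":-7.57,"ty":-0.82,"tz":1.63,"wx":-2.3,"wy":29.7,"wz":4.5},{"tx":-8.18,"ty":-1.02,"tz":2.58,"wx":-2.6,"wy":34,"wz":5.2},{"tx":-8.72,"ty":-1.22,"tz":3.62,"wx":-2.9,"wy":38.4,"wz":5.9},{"tx":-8.72,"ty":-1.22,"tz":3.62,"wx":-2.9,"wy":38.4,"wz":5.9}]'
python3 - <<'E'
from h import *
shot('wrist','w9'); shot('scene','s9'); o=manip.get_obs(); print(o['wrist_force'],o['opening'],o['q'].round(1))
p,R=tcp(33.5,.349,9);rel(p,R)
a=load('s9')['frame'][180:320,210:450]
cv2.imwrite('pics/s9z.png',cv2.resize(a,None,fx=3.3,fy=3.3,interpolation=2))
E
```

```text
time_s: 13.1
ee_pos: [0.634, -0.01, 0.2796]
tcp_rot: [[-0.057, 0.146, -0.988], [0.996, 0.081, -0.045], [0.073, -0.986, -0.15]]
wrist_force: [1.3, -0.8, -0.6]
opening: 0.0229
[ 2.00598261 -0.65795979 -0.92495493] 0.023048264547488283 [  -7.7   11.5   96.     6.4   64.8 -103. ]
t [ 0.   -0.   -0.01] w [ 0.  -0.  -0.1]
```

View pics/w9.png

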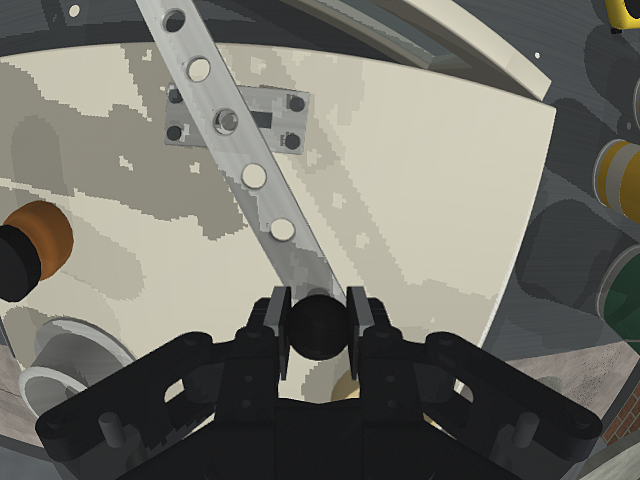

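View pics/s9z.png

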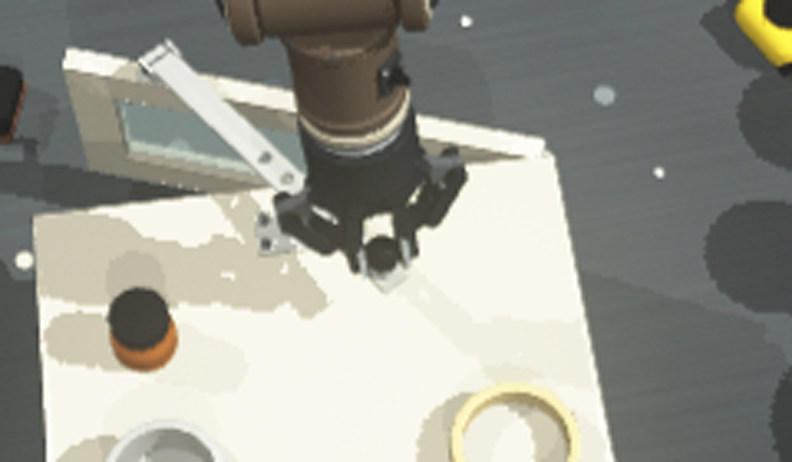

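The peg shows through the middle (third) hole at about (226,121) in the wrist view. I'll zoom in to measure the offset.

Run:
```python
from h import *
c=load('w9')
f=c['frame'][80:165,160:315]; cv2.imwrite('pics/p9.png',cv2.resize(f,None,fx=5,fy=5,interpolation=2))
def proj(X):
    q=c['R']@X+c['t']; r=np.hypot(*q[:2]); a=np.arctan2(r,q[2]); K=c['camera_matrix']
    return np.array([K[0,2]+K[0,0]*a*q[0]/r,K[1,2]+K[1,1]*a*q[1]/r])
phi,th,a=33.5,.349,9
P=np.append(cab2w(HW(th)),.226);B=Rbar(phi,a)
for s in (.131,.157,.183,.209,.235): print('hole',proj(P+B@[s,0,.0]).round(1),proj(P+B@[s,0,.005]).round(1))
for y in (.007,.009,.011):
  g=cab2w([.04,y]); print(y,[proj(np.append(g,z)).round(1) for z in (.226,.24)])
for sx in (-1,1):
  for sy in (-1,1): print(proj(np.append(cab2w([.04+sx*.01,.005+sy*.0323]),.214)).round(1))
```

```text
hole [177.9  24.8] [173.8  21.7]
hole [201.9  72.6] [198.3  70.7]
hole [228.6 124.7] [225.7 124.4]
hole [256.9 179.1] [255.  180.4]
hole [285.4 232.7] [284.4 235.8]
0.007 [array([235.9, 122.1]), array([231.6, 125.2])]
0.009 [array([239.9, 122.4]), array([235.9, 125.5])]
0.011 [array([243.9, 122.7]), array([240.2, 125.8])]
[177.6  97.7]
[298.9 106.4]
[175.6 134.5]
[294.4 143.6]
```

View pics/p9.png

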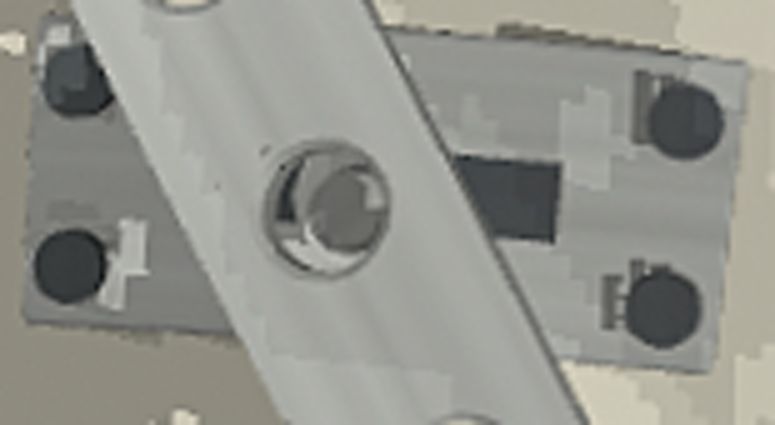

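Run:
```python
from h import *
phi,th=onpeg(.0398,.0073); print(phi,th)
p,R=tcp(33.5,.349,9)
for a in (8,7,6,5.4):
    # keep hole horizontal position at the peg for tilt a
    f=lambda t: np.hypot(.0398-HW(t)[0],.0073-HW(t)[1])-.183*np.cos(np.deg2rad(a))
    t=brentq(f,.2,.5);P=HW(t);ph=np.rad2deg(np.arctan2(.0073-P[1],.0398-P[0]))
    print(a,t,ph); rows([(ph,t,a)],p,R)
```

```text
32.58289412433069 0.35543057383464466
8 0.34555798454382913 33.32746065262477
t [-0.11  0.48 -0.14] w [0.9 0.2 0.5]
7 0.34787268650014297 33.15207919333739
t [-0.15  0.94 -0.11] w [1.8 0.3 0.9]
6 0.34987833893374115 33.00051819041497
t [-0.19  1.4  -0.09] w [2.7 0.5 1.4]
5.4 0.350933470218706 32.92093513111487
t [-0.21  1.68 -0.07] w [3.2 0.6 1.7]
```

```bash
python3 -m handwheel '[{"tx":-0.06,"ty":0.24,"tz":-0.07,"wx":0.45,"wy":0.1,"wz":0.25},{"tx":-0.11,"ty":0.48,"tz":-0.13,"wx":0.9,"wy":0.2,"wz":0.5},{"tx":-0.15,"ty":0.94,"tz":-0.11,"wx":1.8,"wy":0.3,"wz":0.9},{"tx":-0.19,"ty":1.4,"tz":-0.09,"wx":2.7,"wy":0.5,"wz":1.4},{"tx":-0.21,"ty":1.68,"tz":-0.07,"wx":3.2,"wy":0.6,"wz":1.7},{"tx":-0.21,"ty":1.68,"tz":-0.07,"wx":3.2,"wy":0.6,"wz":1.7},{"tx":-0.21,"ty":1.68,"tz":-0.07,"wx":3.2,"wy":0.6,"wz":1.7},{"tx":-0.21,"ty":1.68,"tz":-0.07,"wx":3.2,"wy":0.6,"wz":1.7},{"tx":-0.21,"ty":1.68,"tz":-0.07,"wx":3.2,"wy":0.6,"wz":1.7},{"tx":-0.21,"ty":1.68,"tz":-0.07,"wx":3.2,"wy":0.6,"wz":1.7}]'
python3 - <<'E'
from h import *
c=shot('wrist','w10'); o=manip.get_obs(); print(o['wrist_force'],o['opening'])
phi,th,a=32.921,.35093,5.4
p,R=tcp(phi,th,a);rel(p,R)
f=c['frame'][80:165,160:315]; cv2.imwrite('pics/p10.png',cv2.resize(f,None,fx=5,fy=5,interpolation=2))
def proj(X):
    q=c['R']@X+c['t']; r=np.hypot(*q[:2]); a=np.arctan2(r,q[2]); K=c['camera_matrix']
    return (np.array([K[0,2]+K[0,0]*a*q[0]/r,K[1,2]+K[1,1]*a*q[1]/r])-[160,80])*5+2
P=np.append(cab2w(HW(th)),.226);B=Rbar(phi,a)
print('hole',[proj(P+B@[.183,0,z]).round(1) for z in (0,.005)])
for x,y in ((.0398,.0073),(.0398,.0083),(.0408,.0073)):
  g=cab2w([x,y]); print([proj(np.append(g,z)).round(1) for z in (.226,.24)])
for sx in (-1,1):
  for sy in (-1,1): print(proj(np.append(cab2w([.04+sx*.01,.005+sy*.0323]),.214)).round(1))
E
```

```text
time_s: 14.45
ee_pos: [0.6377, -0.0106, 0.2636]
tcp_rot: [[-0.042, 0.094, -0.995], [0.998, 0.049, -0.038], [0.045, -0.994, -0.095]]
wrist_force: [1.0, 0.2, -0.9]
opening: 0.023
[ 0.63266871 -0.87898553 -1.13536288] 0.02330974865448712
t [ 0.02  0.03 -0.03] w [ 0.  -0.2 -0.1]
hole [array([343.1, 220.8]), array([328.8, 219. ])]
[array([378.4, 211.4]), array([350.3, 218.9])]
[array([389. , 212.1]), array([361.7, 219.6])]
[array([377.6, 222. ]), array([349.4, 230.4])]
[75.1 94.5]
[711.9 133.5]
[ 64.3 288.4]
[690.2 332.4]
```

View pics/p10.png

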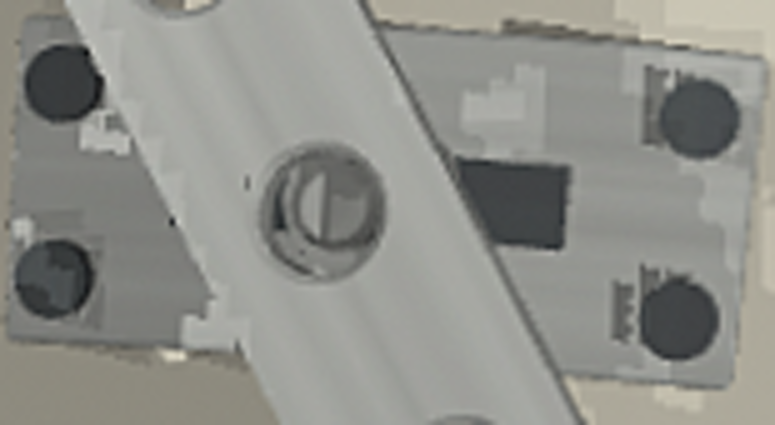

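```bash
cat >> h.py <<'E'
def hov(px,py,a):
    f=lambda t: np.hypot(px-HW(t)[0],py-HW(t)[1])-.183*np.cos(np.deg2rad(a))
    t=brentq(f,.2,.5);P=HW(t);return (np.rad2deg(np.arctan2(py-P[1],px-P[0])),t,a)
E
python3 - <<'E'
from h import *
p,R=tcp(*hov(.0398,.0073,5.4))
rows([hov(.0392,.0073,a) for a in (5.4,4.6,4,3,2,1)],p,R)
E
```

```text
t [-0.01 -0.01  0.05] w [-0.   0.1  0. ]
t [-0.02  0.37  0.06] w [0.7 0.2 0.4]
t [-0.04  0.65  0.06] w [1.2 0.3 0.6]
t [-0.06  1.11  0.07] w [2.1 0.3 1.1]
t [-0.07  1.58  0.09] w [3.  0.4 1.5]
t [-0.09  2.05  0.11] w [3.9 0.4 2. ]
```

```bash
python3 -m handwheel '[{"tx":-0.01,"ty":0,"tz":0.05,"wx":0,"wy":0.1,"wz":0},{"tx":-0.02,"ty":0.2,"tz":0.05,"wx":0.35,"wy":0.2,"wz":0.2},{"tx":-0.02,"ty":0.37,"tz":0.06,"wx":0.7,"wy":0.2,"wz":0.4},{"tx":-0.03,"ty":0.5,"tz":0.06,"wx":0.95,"wy":0.25,"wz":0.5},{"tx":-0.04,"ty":0.65,"tz":0.06,"wx":1.2,"wy":0.3,"wz":0.6},{"tx":-0.04,"ty":0.79,"tz":0.06,"wx":1.5,"wy":0.3,"wz":0.75},{"tx":-0.04,"ty":0.79,"tz":0.06,"wx":1.5,"wy":0.3,"wz":0.75},{"tx":-0.04,"ty":0.79,"tz":0.06,"wx":1.5,"wy":0.3,"wz":0.75},{"tx":-0.04,"ty":0.79,"tz":0.06,"wx":1.5,"wy":0.3,"wz":0.75},{"tx":-0.04,"ty":0.79,"tz":0.06,"wx":1.5,"wy":0.3,"wz":0.75}]'
python3 - <<'E'
from h import *
c=shot('wrist','w11'); o=manip.get_obs(); print(o['wrist_force'],o['opening'])
rel(*tcp(*hov(.0392,.0073,3.7)))
f=c['frame'][80:165,160:315]; cv2.imwrite('pics/p11.png',cv2.resize(f,None,fx=5,fy=5,interpolation=2))
E
```

```text
time_s: 15.75
ee_pos: [0.6378, -0.0106, 0.2556]
tcp_rot: [[-0.036, 0.068, -0.997], [0.999, 0.035, -0.034], [0.033, -0.997, -0.069]]
wrist_force: [1.8, -1.1, -0.3]
opening: 0.0227
[ 0.02083286 -0.08977513 -0.89513011] 0.022737485175380438
t [ 0.02  0.02 -0.03] w [ 0.  -0.2 -0.1]
```

View pics/p11.png

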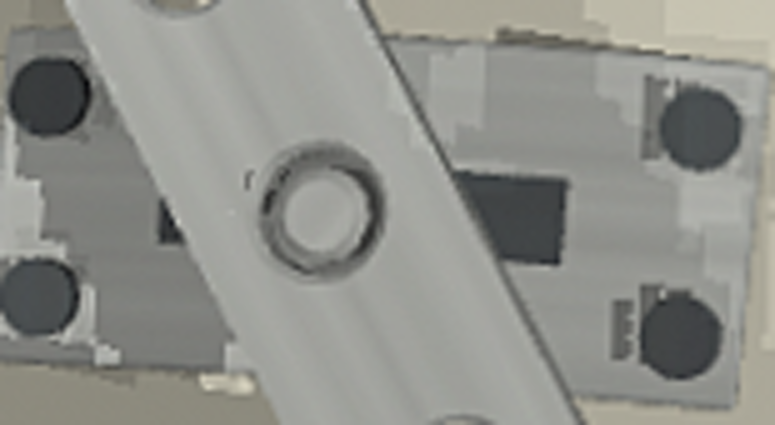

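The peg, centre (323,215), is centred in the hole, centre (323,212), with no contact force. I'll continue down.

Run:
```python
from h import *
p,R=tcp(*hov(.0392,.0073,3.7))
rows([hov(.0392,.0073,a) for a in (3,2,1.2,.5,0)],p,R)
```

```text
t [-0.01  0.33  0.  ] w [0.6 0.1 0.3]
t [-0.02  0.79  0.  ] w [1.5 0.1 0.8]
t [-0.03  1.17  0.01] w [2.2 0.1 1.1]
t [-0.03  1.5   0.02] w [2.9 0.2 1.4]
t [-0.04  1.73  0.02] w [3.3 0.2 1.6]
```

```bash
python3 -m handwheel '[{"tx":-0.01,"ty":0.17,"tz":0,"wx":0.3,"wy":0,"wz":0.15},{"tx":-0.01,"ty":0.33,"tz":0,"wx":0.6,"wy":0.1,"wz":0.3},{"tx":-0.01,"ty":0.5,"tz":0,"wx":0.95,"wy":0.1,"wz":0.5},{"tx":-0.02,"ty":0.65,"tz":0,"wx":1.2,"wy":0.1,"wz":0.65},{"tx":-0.02,"ty":0.79,"tz":0,"wx":1.5,"wy":0.1,"wz":0.8},{"tx":-0.03,"ty":0.95,"tz":0,"wx":1.8,"wy":0.1,"wz":0.95},{"tx":-0.03,"ty":1.1,"tz":0,"wx":2.1,"wy":0.1,"wz":1.05},{"tx":-0.03,"ty":1.25,"tz":0,"wx":2.4,"wy":0.1,"wz":1.2},{"tx":-0.03,"ty":1.25,"tz":0,"wx":2.4,"wy":0.1,"wz":1.2},{"tx":-0.03,"ty":1.25,"tz":0,"wx":2.4,"wy":0.1,"wz":1.2}]'
python3 - <<'E'
from h import *
c=shot('wrist','w12'); o=manip.get_obs(); print(o['ee_pos'],o['wrist_force'],o['opening'])
rel(*tcp(*hov(.0392,.0073,1)))
f=c['frame'][80:165,160:315]; cv2.imwrite('pics/p12.png',cv2.resize(f,None,fx=5,fy=5,interpolation=2))
E
```

```text
time_s: 17.05
ee_pos: [0.6387, -0.0104, 0.2431]
tcp_rot: [[-0.033, 0.027, -0.999], [0.999, 0.013, -0.033], [0.012, -1.0, -0.027]]
wrist_force: [1.7, 0.1, -0.7]
opening: 0.0229
[ 0.63868886 -0.01039886  0.24309637] [ 1.5685145  -0.50888724 -1.05135422] 0.022966094269654944
t [ 0.02  0.02 -0.02] w [ 0.  -0.1 -0.1]
```

View pics/p12.png

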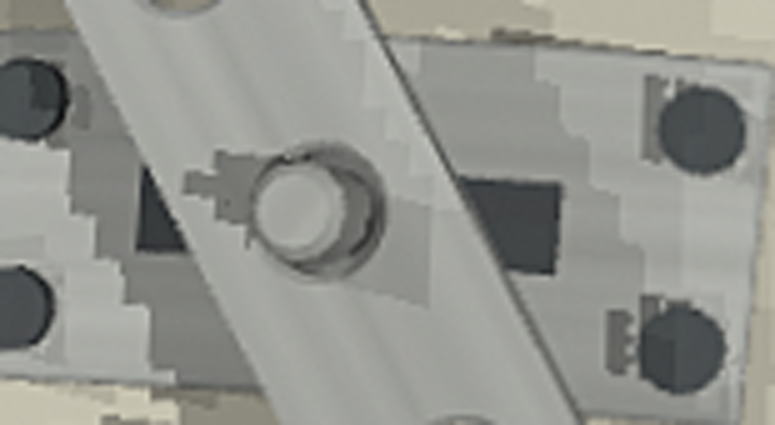

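```bash
python3 -m handwheel '[{"tx":0,"ty":0.06,"tz":0,"wx":0.1,"wy":0,"wz":0},{"tx":0,"ty":0.12,"tz":0,"wx":0.2,"wy":0,"wz":0.1},{"tx":0,"ty":0.18,"tz":0,"wx":0.3,"wy":0,"wz":0.1},{"tx":0,"ty":0.24,"tz":0,"wx":0.4,"wy":0,"wz":0.2},{"tx":0,"ty":0.3,"tz":0,"wx":0.55,"wy":0,"wz":0.3},{"tx":0,"ty":0.35,"tz":0,"wx":0.65,"wy":0,"wz":0.3},{"tx":0,"ty":0.4,"tz":0,"wx":0.75,"wy":0,"wz":0.35},{"tx":0,"ty":0.4,"tz":0,"wx":0.75,"wy":0,"wz":0.35},{"tx":0,"ty":0.4,"tz":0,"wx":0.75,"wy":0,"wz":0.35},{"tx":0,"ty":0.4,"tz":0,"wx":0.75,"wy":0,"wz":0.35}]'
python3 - <<'E'
from h import *
o=manip.get_obs(); print(o['ee_pos'],o['wrist_force'],o['opening'])
E
```

```text
time_s: 18.35
ee_pos: [0.6388, -0.0104, 0.2412]
tcp_rot: [[-0.033, 0.014, -0.999], [0.999, 0.006, -0.033], [0.005, -1.0, -0.014]]
wrist_force: [-3.9, 0.0, 8.4]
opening: 0.0229
[ 0.63878686 -0.01043561  0.24122086] [-3.94503897  0.01161293  8.42324151] 0.02286690400424675
```

Run:
```python
from h import *
c=shot('wrist','w13'); o=manip.get_obs(); print(o['wrist_force'],o['ft_torque'])
f=c['frame'][80:165,160:315]; cv2.imwrite('pics/p13.png',cv2.resize(f,None,fx=5,fy=5,interpolation=2))
c=shot('scene','s13')
a=c['frame'][190:260,220:350]; cv2.imwrite('pics/s13z.png',cv2.resize(a,None,fx=6,fy=6,interpolation=2))
```

```text
[-3.53763952 -0.48100516  8.07844249] [0.02038886 0.49840394 0.22253692]
```

View pics/p13.png

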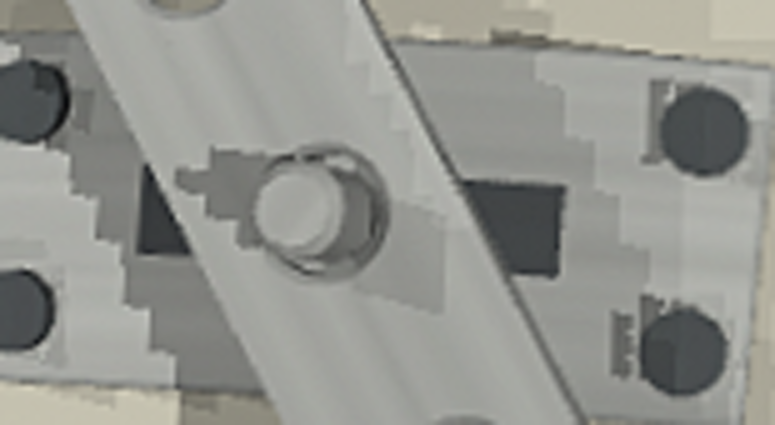

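View pics/s13z.png

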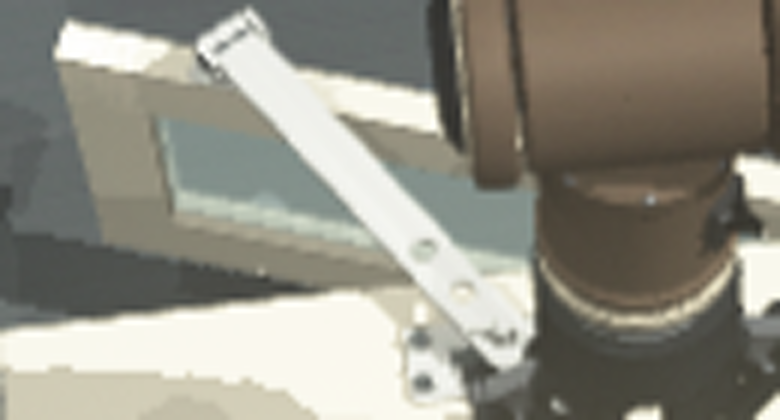

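```bash
python3 -m handwheel '[{"tx":0,"ty":-0.15,"tz":0,"wx":0,"wy":0,"wz":0},{"tx":0,"ty":-0.15,"tz":0,"wx":0,"wy":0,"wz":0},{"tx":0,"ty":-0.15,"tz":0,"wx":0,"wy":0,"wz":0},{"tx":0,"ty":-0.15,"tz":0,"wx":0,"wy":0,"wz":0},{"tx":0,"ty":-0.15,"tz":0,"wx":0,"wy":0,"wz":0},{"tx":0,"ty":-0.15,"tz":0,"wx":0,"wy":0,"wz":0},{"tx":0,"ty":-0.15,"tz":0,"wx":0,"wy":0,"wz":0},{"tx":0,"ty":-0.15,"tz":0,"wx":0,"wy":0,"wz":0},{"tx":0,"ty":-0.15,"tz":0,"wx":0,"wy":0,"wz":0},{"tx":0,"ty":-0.15,"tz":0,"wx":0,"wy":0,"wz":0}]' 0
python3 - <<'E'
from h import *
c=shot('wrist','w14'); o=manip.get_obs(); print(o['ee_pos'],o['wrist_force'],o['ft_torque'])
E
```

```text
time_s: 19.7
ee_pos: [0.6388, -0.0104, 0.2406]
tcp_rot: [[-0.033, 0.014, -0.999], [0.999, 0.006, -0.033], [0.006, -1.0, -0.014]]
wrist_force: [0.4, 0.3, 0.4]
opening: 0.0856
[ 0.63877695 -0.01040094  0.24058242] [ 0.24689567  0.56304736 -0.80808101] [ 0.0204331   0.0813585  -0.01826343]
```

View pics/w14.png

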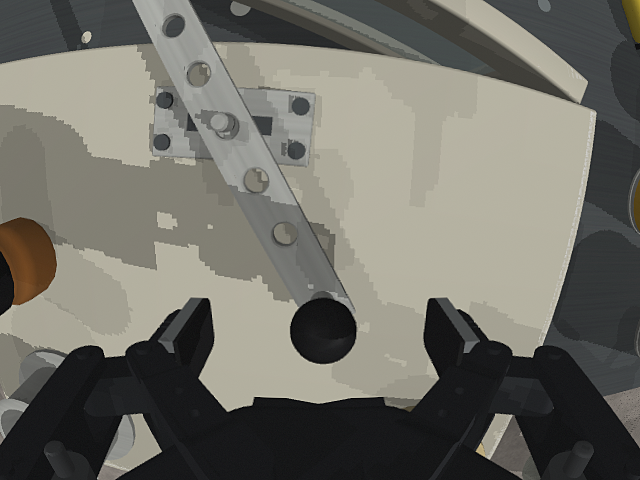

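```bash
python3 -m handwheel '[{"tx":0,"ty":-1,"tz":0,"wx":0,"wy":0,"wz":0},{"tx":0,"ty":-2.5,"tz":0,"wx":0,"wy":0,"wz":0},{"tx":0,"ty":-4.5,"tz":0,"wx":0,"wy":0,"wz":0},{"tx":0,"ty":-7,"tz":0,"wx":0,"wy":0,"wz":0},{"tx":0,"ty":-8,"tz":0,"wx":0,"wy":0,"wz":0},{"tx":0,"ty":-8,"tz":0,"wx":0,"wy":0,"wz":0},{"tx":0,"ty":-8,"tz":0,"wx":0,"wy":0,"wz":0},{"tx":0,"ty":-8,"tz":0,"wx":0,"wy":0,"wz":0},{"tx":0,"ty":-8,"tz":0,"wx":0,"wy":0,"wz":0},{"tx":0,"ty":-8,"tz":0,"wx":0,"wy":0,"wz":0}]' 0
python3 - <<'E'
from h import *
c=shot('wrist','w15'); o=manip.get_obs(); print(o['ee_pos'])
shot('top','t15'); shot('scene','s15')
P=pts(c) if False else None
D=c['depth']; print('depth',D[240,320], (D>0).mean())
# fisheye depth along optical axis
K=c['camera_matrix'];v,u=np.mgrid[:480,:640];x=(u-K[0,2])/K[0,0];y=(v-K[1,2])/K[1,1];r=np.hypot(x,y)+1e-9
d=np.stack([x/r*np.tan(r),y/r*np.tan(r),np.ones_like(r)],-1)*D[...,None]
W=(d-c['t'])@c['R']; np.save('pics/w15W.npy',W)
z=W[...,2]; print('roof',np.median(z[(abs(z-.21)<.006)]))
f=c['frame'][100:330,130:380]; cv2.imwrite('pics/p15.png',cv2.resize(f,None,fx=2.6,fy=2.6,interpolation=2))
E
```

```text
time_s: 21.0
ee_pos: [0.6375, -0.0109, 0.3201]
tcp_rot: [[-0.033, 0.013, -0.999], [0.999, 0.006, -0.033], [0.006, -1.0, -0.013]]
wrist_force: [-0.5, 0.5, -0.1]
opening: 0.0853
[ 0.6375971  -0.01086377  0.32020968]
depth 0.24068856 0.9859049479166667
roof 0.21022934914246355
```

View pics/w15.png

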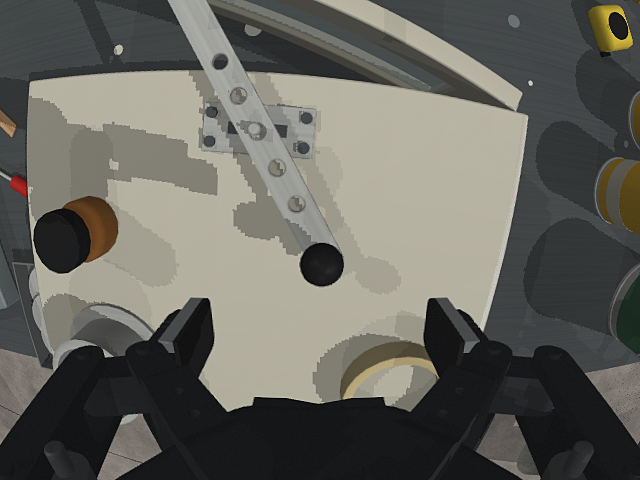

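Run:
```python
from h import *
W=np.load('pics/w15W.npy')
for u,v in [(195,20),(210,45),(228,78),(247,112),(268,150),(287,185),(306,222),(322,264)]:
    w=np.median(W[v-2:v+3,u-2:u+3].reshape(-1,3),0); print((u,v),w2cab(w).round(4),w[2].round(4))
w=W[125:136,250:262].reshape(-1,3); print('pegtip z max',np.percentile(w[:,2],[50,80,95,100]).round(4))
rf=W[200:240,380:460].reshape(-1,3); print('roof',np.median(rf[:,2]))
for n in ('w15',):
    c=load(n); f=c['frame'][60:210,190:330]; cv2.imwrite('pics/p15.png',cv2.resize(f,None,fx=4,fy=4,interpolation=2))
c=load('s15'); P=pts(c); a=c['frame'][180:320,210:400]; cv2.imwrite('pics/s15z.png',cv2.resize(a,None,fx=4,fy=4,interpolation=2))
```

```text
(195, 20) [-0.0309 -0.0414] 0.2312
(210, 45) [-0.0138 -0.029 ] 0.2309
(228, 78) [ 0.0077 -0.0147] 0.2314
(247, 112) [ 0.0287 -0.0004] 0.231
(268, 150) [0.0515 0.0149] 0.2309
(287, 185) [0.0724 0.0288] 0.2313
(306, 222) [0.095 0.043] 0.2309
(322, 264) [0.1085 0.0541] 0.2688
pegtip z max [0.2396 0.2406 0.2411 0.462 ]
roof 0.21020949164760086
```

View pics/p15.png

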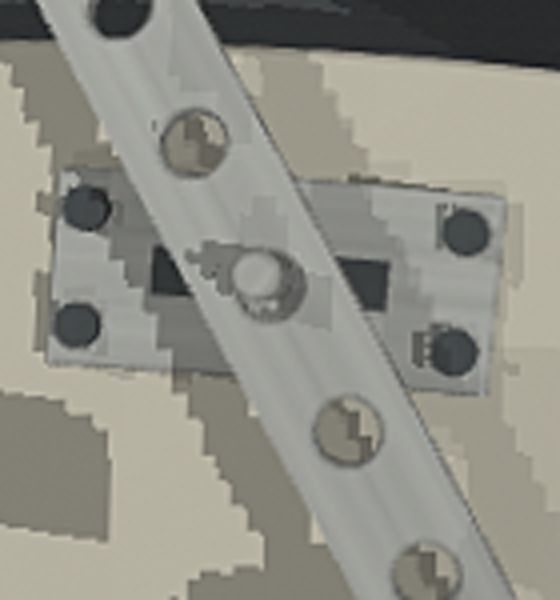

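View pics/s15z.png

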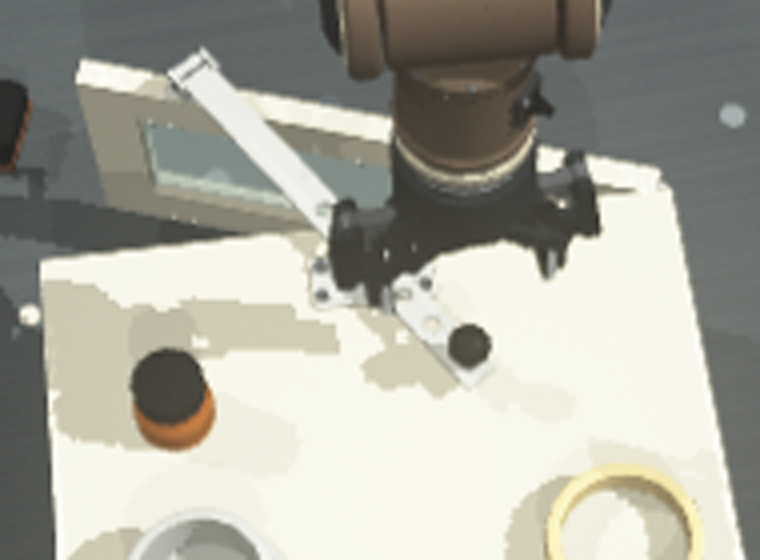

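The bar top reads 0.231 ± 0.0003 m along its length, so it is level and down on the shoulder. The peg is through hole 3 (holes 1 and 2 on one side, 4 and 5 on the other), and the door is open with the gripper clear. I'll hand in.

```bash
python3 -c "
from plant import manip
print(manip.sign_off())"
```

```text
the job is handed in; nothing more can be done
None
```

The door is propped open with the stay's middle hole over the peg and the bar down on the shoulder. I handed the job in at about 21 s with the gripper about 8 cm clear.

- **How it went:** I gripped the knob, lifted the stay over the peg and pushed the door open to about 0.35 rad. I centred the hole on the peg by wrist camera, lowered it in small steps, then let go and backed straight up.
- **Slip on the first try:** the first grip failed because the wrist's last joint reached its range limit during the lift, and the fingers slid off the knob. The stay swung by only about 2°. I gripped again with the wrist turned away from that limit.
- **Contact force:** nothing noticeable until the very end, when the last lowering pressed with about 8 N and stopped roughly 2–3 mm higher than my model predicted. I backed off and released, and the stay settled by itself.
- **Last checks:** the bar's top measured 0.231 m along its length, which matches the bar lying level on the shoulder. The peg shows through the third hole, and in the views after release the door was still open. In the final wrist and scene views the jar, tape roll and other things look where they were, though I didn't measure them.
- **A disagreement:** my camera estimates of the peg's position along the slot differed by about 2 mm (7 to 9 mm left of the cabinet's middle). I used the close-up view through the hole.

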